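# Close the spacer box and hold it off the counting scale

### The job

The small parts box standing on the counting scale has its hinged lid ajar: while the box stands on the pan, press the lid down until it lies flat and level on the rim all round. Then take the box by its sides, lift it straight up about 10 cm clear of the pan and finish while still holding it there in the gripper above the scale, level and still, with nothing touching the scale, so that the scale can zero itself. Do not tip the box, and leave everything else on the bench where it is.

Things in the scene. Friction and masses are not known exactly. Their poses are not given: they have to be found in the camera images.
- scale: Counting scale, fixed on the bench: a grey base 190 x 180 x 32 mm with a dark display strip along the edge at its own -x, and a steel pan 140 (x) x 170 (y) mm whose top is 45 mm above the bench. Origin: on the bench, under the pan's centre; z up.
- pan (a point): Centre of the top face of the scale's steel pan, 45 mm above the bench; axes as scale.
- box: White plastic parts box standing at any yaw on the pan, brass spacers fixed in it, black hinged lid. 80 mm long (x), 56 mm wide (y; flat upright sides to grip), rim 56 mm above its underside, lid 7 mm thick on top (63 mm in all when shut). Origin: centre of its underside; z up. The hinge runs along y at the top of its +x end; the lid's free end is at -x. 0.17 to 0.31 kg with lid.
- lid (a joint): Angle of the box's lid, rad: 0 = shut, flat on the rim (a hard stop); grows as the tab end rises; starts 0.2 to 0.42. The hinge axis lies at x = +39 mm, z = 56 mm in the box's frame. The hinge is stiff: the lid stays where it is left, and about 3 N down near the tab moves it.
- tab (a point): Middle of the upper face of the small tab (12 x 26 mm, 4 mm thick) at the free end of the lid, away from the hinge, 83 mm from the hinge line; the tab sticks out 9 mm beyond the box's -x end. When the lid is shut it is 61 mm above the box's underside.
- shut_box: Bystander: a like parts box with its black lid shut, standing on the bench 0.17 to 0.22 m from the scale's origin. Origin: centre of its underside.
- jar: Bystander: white jar with black cap, 52 mm diameter, 65 mm high, on the bench near the scale. Origin: centre of its underside.
- reel: Bystander: small steel-grey reel standing on its flange, 64 mm diameter, 40 mm high. Origin: centre of its underside.
- driver: Bystander: screwdriver lying on the bench. Origin: underside, along its length x.
- meter: Bystander: red and black hand multimeter lying flat, 150 x 78 x 39 mm. Origin: centre of its underside.
- board: Bystander: green circuit board 100 x 80 mm, about 19 mm high with its parts. Origin: centre of its underside.
- bottle: Bystander: white bottle with blue cap, 60 mm diameter, 150 mm high. Origin: centre of its underside.
Not all that is in view belongs to the job. Leave any brown look-alike of the box alone.

How it is judged (in metres and radians):
On the way, in this order (a step that is already met when the one before it is completed fails the run):
1. the lid is pressed shut while the box stands on the pan (value of joint lid below 0.04 rad and z of box in the frame of pan between -0.005 and 0.01 m and horizontal distance between box and pan below 0.06 m), for 0.2 s.
2. the shut box is held level in the gripper, clear above the pan (z of box in the frame of pan between 0.06 and 0.16 m and horizontal distance between box and pan below 0.06 m and angle between box's own z axis and vertical below 0.12 rad and value of joint lid below 0.04 rad and contact force between box and the fingers above 1 N and contact force between scale and anything else below 0.3 N), for 0.3 s.
At the end, for the whole second after the job is handed in: Held in the fingers, the box's underside is 60 to 160 mm above the pan and its centre within 60 mm of the pan's centre as seen from above; it is level within 0.12 rad (7 degrees), still (under 20 mm/s and 0.15 rad/s), its lid shut to within 0.04 rad, and nothing touches the scale (all of step 2 and linear speed of box below 0.02 m/s and angular speed of box below 0.15 rad/s); the arm keeps its last pose, push and grip.
It fails at once if the box is tipped by more than 0.35 rad (angle between box's own z axis and vertical above 0.35 rad).
It fails at once if something else on the bench is shifted by more than 30 mm (distance of any of shut_box, jar, reel, driver, meter, board, bottle from where it was at the start of the episode above 0.03 m).
It also fails if it takes over 40 s, if anything falls off the work surface, if the arm or the gripper's body presses on something with over 40 N, if the wrist force passes 120 N, or if a joint passes its speed limit or range.

### The arm

A 6-joint arm with a two-finger parallel gripper is mounted at the origin on the work surface. World frame = base frame: x ahead of the robot, y to its left, z up, the work surface at z = 0. Lengths are in mm, angles in rad, forces in N, time in s.
With the tool pointing down it reaches from about 150 to 775 mm from the base axis. Payload 6.1 kg.
Tool frame: the origin (TCP) lies midway between the tips of the shut fingers; the grasp point (between the pads) lies 19 mm behind it; z points along the fingers, y is the line along which they close (so a half turn about z gives the same grasp; the last joint's range is limited). The gripper opens to 85 mm and grips with 20 to 120 N. Pads are 22 mm wide; open, the fingers measure 114 mm over their backs; the gripper's body (76 mm by 85 mm) begins 54 mm behind the grasp point. The pads swing forward as they close: fully open they stand 13 mm farther back than shut.
Start: joints at [-1.248, 0.126, -0.04, 1.405, 0, 1.571], TCP at [166.535, -497.87, 231.295] pointing down, gripper open.
Joint ranges: [-2.72, 2.72], [-0.95, 1.95], [-1.27, 1.35], [-1.78, 2.02], [-1.46, 1.47], [-3.14, 3.14]. Speed limits (rad/s): [2.39, 2.39, 3.01, 3.14, 3.14, 3.14].

### API

Orientations are given as a unit quaternion [x, y, z, w].
In Python, from workcell import env gives the robot as it stands. The module is installed in compiled form; this text tells all that it offers.
- The arm moves only by the tool drive_tool, never from a script. Its argument "motion" is a list of rows, each a list of 3 entries, a list of its own where there are three numbers: the shift along the tool's x, y, z in units of 0.04 m (1.0 is 0.04 m), then the turn, a rotation vector about the tool's x, y, z in units of 5 degrees (1.0 is 5 degrees), then the opening, from 0 (shut) to 1 (fully open). In form: [[[dx, dy, dz], [rx, ry, rz], grip], ...]. A call has 1 to 5 rows; each row shifts and turns the commanded pose from where the row before left it, along the tool's axes as they then stand; what a row does not reach is not made up. A row lasts 1/12 s, in which the tool goes at most 41.7 mm and 7.16 degrees, less where a joint would pass 70% of its speed; a pose out of reach is approached as far as the arm can. A call with a number of a shift or a turn outside -1 to 1 is refused whole. A call with a gripper value outside its range is refused whole. The fingers move at their own pace and stop on an object; "grip_force" is the grip in N (left out, the last holds). Time passes only in rows, so rows that do not move let the fingers close. It gives the time, the measured TCP pose, the force, the opening and the grip force at its end, in the units of the state.
- env.get_obs(): the state, without advancing time (a new reading comes with each control period).
- env.get_image(name): name is "scene" or "top"; returns a dict with "color" (384x512x3 uint8, red, green, blue), "mtx" (3x3 intrinsics, pixels), "origin" and "rotation" of the camera in the world. Camera axes: x right, y down, z forward; pixel columns grow to the right and rows downward; lengths in mm; the calibration is good to about 2 mm. A picture is of the moment at which its call begins. There is no depth.
- env.close_job(): hands the job in; it is judged then, once.
The state is a dict: "t": time; "joint_pos": joint angles; "joint_velocities": joint speeds; "joint_efforts": joint torques, N m; "eef_pos": TCP position; "tool_rot": TCP orientation; "force": force on the tool from outside, world axes, zero at the start; "ft_torque": the same for the moment, N m; "finger_gap": finger opening in mm; "grasp_force": force on a finger pad.
Only numpy, scipy, OpenCV 4.12 (cv2) and the standard library are available. Lean on these libraries where they do the work, as an engineer would, in place of code of your own. Each camera call takes 0.05 s, during which the arm holds its last target. There are 200 camera calls.

## Working session

There is one attempt and no reset: what is moved stays moved. The work goes in short steps, Python scripts to look and compute and a tool call to move; the robot and the scene stay as the last step left them, time stands still between calls to the robot, and variables do not carry over. Pictures are saved under pics/ and viewed, at most 10 in all, crops included, and the job is handed in when it is done.

Besides the shell and the picture viewer there is one more tool, called after "Call:" as a command line: name --argument value ..., lists and objects as JSON in quotes. drive_tool: Moves the arm, as the interface text tells. Its arguments: {"type":"object","properties":{"motion":{"type":"array","items":{"type":"array"}},"grip_force":{"type":"number"}},"required":["motion"]}

```bash
mkdir -p pics
cat > h.py <<'E'
import numpy as np, cv2
from workcell import env
def grab(n):
    d=env.get_image(n); return d
def ray(d,u,v,z):
    K=np.array(d["mtx"]);R=np.array(d["rotation"]);o=np.array(d["origin"]).ravel()
    r=R@np.linalg.inv(K)@np.array([u,v,1.]); return o+r*(z-o[2])/r[2]
def save(n,im,s=1):
    cv2.imwrite("pics/"+n,cv2.resize(im[:,:,::-1],None,fx=s,fy=s,interpolation=cv2.INTER_CUBIC))
E
python3 - <<'E'
from h import *
for n in("scene","top"):
    d=grab(n); save(n+"0.png",d["color"],1.5); print(n,d["origin"],d["rotation"],d["mtx"]); np.save(n+"0.npy",d,allow_pickle=True)
o=env.get_obs(); print(o)
E
```

```text
scene [1039.72424049  672.0979896   794.62508468] [ 0.31326867  0.84788154 -0.40276494 -0.14401404] [[373.64972636   0.         257.37910793]
 [  0.         373.64972636 193.60236684]
 [  0.           0.           1.        ]]
top [ 224.28629894   15.39475797 1664.14506836] [-0.69623322  0.71287217 -0.06095027  0.05794517] [[482.51282007   0.         252.4373624 ]
 [  0.         482.51282007 199.1175874 ]
 [  0.           0.           1.        ]]
{'t': 0.1, 'joint_pos': array([-1.24799722e+00,  1.26361487e-01, -4.04974689e-02,  1.40539098e+00,
        1.12056499e-05,  1.57081317e+00]), 'joint_velocities': array([-0.00098404, -0.0011545 ,  0.00129335,  0.00057661,  0.00160482,
       -0.00032974]), 'joint_efforts': array([ 3.92984009e-05, -4.36903059e+01,  3.53605413e+01,  1.36786382e-02,
        9.09460982e-05, -1.53740632e-05]), 'eef_pos': array([ 166.43156098, -497.54460071,  230.58877024]), 'tool_rot': array([ 9.87004436e-01,  1.60691369e-01, -1.11273670e-04, -7.18260021e-04]), 'force': array([ 0.33323256, -0.29126362,  1.07186391]), 'ft_torque': array([0.02953917, 0.03003812, 0.02760799]), 'grasp_force': 0.0, 'finger_gap': 85.31954872501026}
```

View pics/scene0.png

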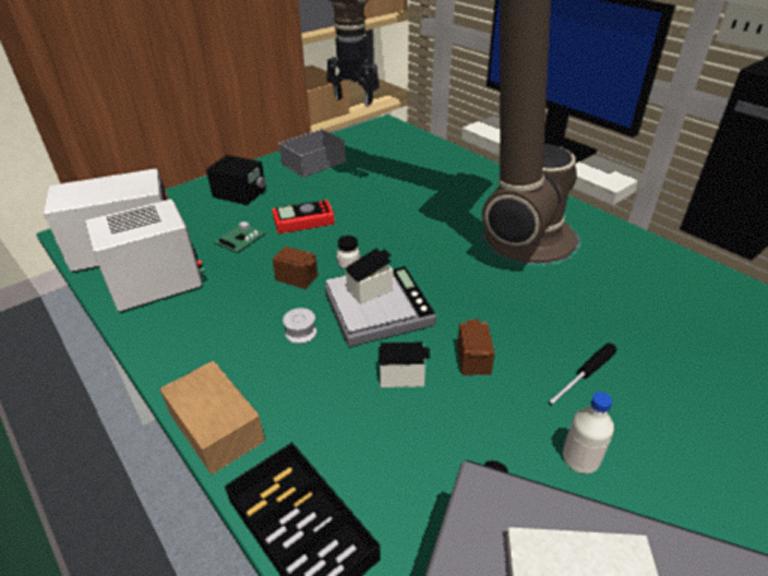

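View pics/top0.png

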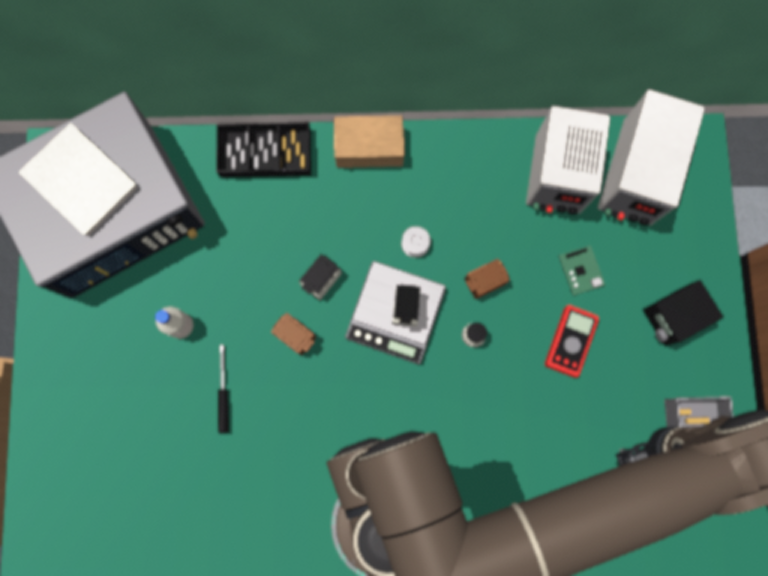

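The scene view (768x576) shows the white box with the ajar black lid on the scale at (370,275). In the top view it is at (407,303).

These could be taken for it, with scene pixels:
- the shut box at (403,363), which is off the scale
- a brown box at (295,267)
- a brown box at (476,347)

I choose the white one on the pan, and check it in a close crop.

```bash
sed -i 's/^    K=/    from scipy.spatial.transform import Rotation as Ro\n    K=/; s/R=np.array(d\["rotation"\])/R=Ro.from_quat(d["rotation"]).as_matrix()/' h.py
python3 - <<'E'
from h import *
s=np.load("scene0.npy",allow_pickle=True).item();t=np.load("top0.npy",allow_pickle=True).item()
a=cv2.resize(s["color"][155:235,210:300],None,fx=4.4,fy=4.4,interpolation=cv2.INTER_CUBIC)
b=cv2.resize(t["color"][170:246,225:305],None,fx=4.4,fy=4.4,interpolation=cv2.INTER_CUBIC)
H=max(a.shape[0],b.shape[0]); p=lambda x:np.pad(x,((0,H-x.shape[0]),(0,4),(0,0)))
save("crop0.png",np.hstack([p(a),p(b)]))
# lid (black blob) in top; pan blob
def blobs(im,roi,thr,above=False):
    g=im.max(2) ; m=((g>thr) if above else (g<thr)).astype(np.uint8); z=np.zeros_like(m); y0,y1,x0,x1=roi; z[y0:y1,x0:x1]=m[y0:y1,x0:x1]
    n,l,st,c=cv2.connectedComponentsWithStats(z)
    for i in range(1,n):
        if st[i,4]>30:
            cs,_=cv2.findContours((l==i).astype(np.uint8),0,1); r=cv2.minAreaRect(np.vstack(cs)); print(st[i],c[i],r); 
            yield cv2.boxPoints(r),c[i]
for bp,c in blobs(t["color"],(175,235,230,300),60):
    print("lid z~115",ray(t,*c,115)); print([ray(t,*q,115)[:2].round() for q in bp])
for bp,c in blobs(s["color"],(155,235,205,300),60):
    print("scene",bp.round(1).tolist())
E
```

```text
[264 191  15  24 304] [271.09210526 201.98684211] ((271.0, 202.5), (23.0, 14.0), 90.0)
lid z~115 [476.58121194 -54.82183857 115.        ]
[array([513., -33.]), array([512., -78.]), array([437., -76.]), array([438., -31.])]
[225 157  13  11 113] [231.17699115 161.69911504] ((231.0, 162.0), (10.0, 12.0), 90.0)
scene [[225.0, 157.0], [237.0, 157.0], [237.0, 167.0], [225.0, 167.0]]
[231 166  29  22 342] [245.36549708 175.88596491] ((245.70001220703125, 175.59999084472656), (12.80831527709961, 29.528152465820312), 57.528804779052734)
scene [[229.8000030517578, 178.10000610351562], [254.6999969482422, 162.3000030517578], [261.6000061035156, 173.10000610351562], [236.6999969482422, 188.89999389648438]]
[205 174   7  17  68] [207.48529412 181.39705882] ((208.0, 182.0), (16.0, 6.0), 90.0)
scene [[205.0, 174.0], [211.0, 174.0], [211.0, 190.0], [205.0, 190.0]]
[263 178  26  33 191] [276.32984293 196.87434555] ((274.70880126953125, 194.18533325195312), (38.194854736328125, 9.740455627441406), 57.52880859375)
scene [[260.29998779296875, 180.6999969482422], [268.6000061035156, 175.5], [289.1000061035156, 207.6999969482422], [280.8999938964844, 212.89999389648438]]
[253 228  33   7 197] [268.45685279 231.37563452] ((269.0, 231.0), (6.0, 32.0), 90.0)
scene [[253.0, 228.0], [285.0, 228.0], [285.0, 234.0], [253.0, 234.0]]
```

View pics/crop0.png

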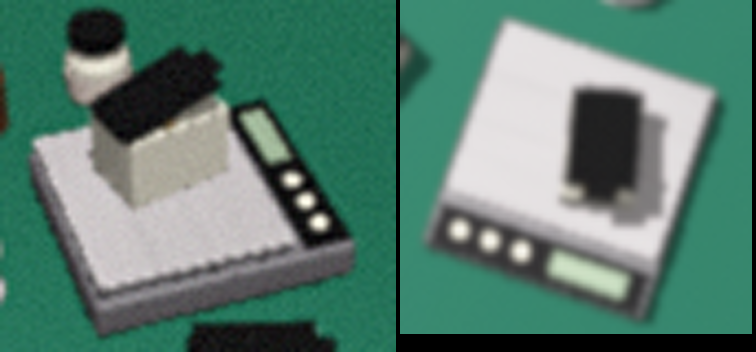

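The crop confirms it: the white box is on the pan with the lid's free end and tab towards the display. In the right crop the tab is at (605,198), the hinge edge runs (573,88)-(643,93), and white rim corners show at (568,197) and (630,203). In the left crop the box's bottom edge runs (138,204)-(227,163).

Run:
```python
from h import *
from scipy.spatial.transform import Rotation as Ro
s=np.load("scene0.npy",allow_pickle=True).item();t=np.load("top0.npy",allow_pickle=True).item()
S=lambda x,y:(210+(x+.5)/4.4-.5,155+(y+.5)/4.4-.5)
T=lambda x,y:(225+(x-400+.5)/4.4-.5,170+(y+.5)/4.4-.5)
P=lambda n,d,p,z:print(n,ray(d,*p,z).round(1)) or ray(d,*p,z)
def tri(p,q):
    A=[];b=[]
    for d,(u,v) in((s,p),(t,q)):
        o=np.array(d["origin"]).ravel();r=Ro.from_quat(d["rotation"]).as_matrix()@np.linalg.inv(d["mtx"])@[u,v,1];r/=np.linalg.norm(r)
        M=np.eye(3)-np.outer(r,r);A.append(M);b.append(M@o)
    return np.linalg.lstsq(np.vstack(A),np.hstack(b),rcond=None)[0]
h1=P("hingeL z108",t,T(573,87),108);h2=P("hingeR",t,T(643,93),108);print(np.linalg.norm(h1-h2))
P("rimL z101",t,T(561,199),101);P("rimR",t,T(634,205),101)
b1=P("bot hinge",s,S(138,204),45);b2=P("bot tab",s,S(228,163),45);b3=P("bot far hinge",s,S(94,153),45);print(np.linalg.norm(b1-b2),np.linalg.norm(b1-b3))
P("scene hinge lid corner",s,S(134,142),108);P("scene hinge lid cornerfar",s,S(93,117),108)
print("tab tri", tri(S(222,66),T(587,203)), tri(S(207,52),T(621,205)))
print("tab tri swap", tri(S(222,66),T(585,198)))
for n,p in(("panTL",(505,20)),("panTR",(718,93)),("panBL?",(440,190)),("panBR",(660,265))):P(n,t,T(*p),45)
# scale from base dark strip corners
# white box side in top/scene masks
g=t["color"].astype(int); m=((g.max(2)<70)).astype(np.uint8); z=np.zeros_like(m); z[185:220,260:285]=m[185:220,260:285]
for v in range(189,218): 
    u=np.where(z[v])[0]
    if len(u): print(v,u.min(),u.max(),end='; ')
```

```text
hingeL z108 [520.2 -32.9 108. ]
hingeR [514.4 -85.  108. ]
52.38624744152965
rimL z101 [437.1 -21.9 101. ]
rimR [431.3 -75.9 101. ]
bot hinge [514.3 -34.5  45. ]
bot tab [436.6 -27.7  45. ]
bot far hinge [ 502.9 -100.5   45. ]
77.96270559307418 66.96050588578282
scene hinge lid corner [520.5 -27.3 108. ]
scene hinge lid cornerfar [524.6 -67.6 108. ]
tab tri [430.92143779 -40.39972666 121.63572847] [427.57599666 -63.85646137 119.94523228]
tab tri swap [433.71913051 -38.36880202 124.1977594 ]
panTL [586.6  16.7  45. ]
panTR [ 524.8 -147.2   45. ]
panBL? [453.9  69.7  45. ]
panBR [392.  -97.6  45. ]
191 266 274; 192 265 278; 193 265 278; 194 265 278; 195 265 278; 196 265 278; 197 265 278; 198 265 278; 199 265 278; 200 265 278; 201 265 278; 202 264 278; 203 264 278; 204 264 278; 205 264 278; 206 264 278; 207 264 278; 208 264 278; 209 264 278; 210 264 277; 211 265 277; 212 267 277; 213 267 273; 214 268 273; 215 270 272;
```

Call:
drive_tool --motion '[[[0,0,0],[0,0,0.98],0],[[0,0,0],[0,0,0.98],0],[[0,0,0],[0,0,0.98],0],[[0,0,0],[0,0,0.98],0],[[0,0,0],[0,0,0.98],0]]' --grip_force 40

```text
t: 0.52
eef_pos: [166.5, -497.6, 230.8]
tool_rot: [0.999, -0.055, -0.0, -0.0]
force: [-0.5, 0.6, -1.0]
finger_gap: 25.6
grasp_force: 0.0
```

Call:
drive_tool --motion '[[[0.38,-0.78,0],[0,0,0],0],[[0.38,-0.78,0],[0,0,0],0],[[0.38,-0.78,0],[0,0,0],0],[[0.38,-0.78,0],[0,0,0],0],[[0.38,-0.78,0],[0,0,0],0]]'

```text
t: 0.93
eef_pos: [258.7, -349.1, 230.9]
tool_rot: [0.999, -0.053, -0.0, -0.0]
force: [1.3, -0.3, -0.9]
finger_gap: 0.1
grasp_force: 0.0
```

Call:
drive_tool --motion '[[[0.38,-0.78,0],[0,0,0],0],[[0.38,-0.78,0],[0,0,0],0],[[0.38,-0.78,0],[0,0,0],0],[[0.38,-0.78,0],[0,0,0],0],[[0.38,-0.78,0],[0,0,0],0]]'

```text
t: 1.35
eef_pos: [350.6, -201.8, 231.1]
tool_rot: [0.999, -0.053, -0.0, -0.0]
force: [1.4, -0.7, 0.4]
finger_gap: 0.0
grasp_force: 0.0
```

Call:
drive_tool --motion '[[[0.38,-0.78,0],[0,0,0],0],[[0.38,-0.78,0],[0,0,0],0],[[0.38,-0.78,0],[0,0,0],0],[[0.38,-0.78,0],[0,0,0],0],[[0,0,0],[0,0,0],0]]'

```text
t: 1.77
eef_pos: [426.0, -81.6, 230.7]
tool_rot: [0.999, -0.049, 0.0, -0.001]
force: [-0.8, 0.1, -1.0]
finger_gap: 0.0
grasp_force: 0.0
```

Call:
drive_tool --motion '[[[0.4,-0.76,0],[0,0,0],0],[[0,0,0.7],[0,0,0],0],[[0,0,0.7],[0,0,0],0],[[0,0,0.6],[0,0,0],0],[[0,0,0],[0,0,0],0]]'

```text
t: 2.18
eef_pos: [439.9, -56.8, 146.6]
tool_rot: [0.999, -0.052, -0.004, -0.0]
force: [-1.0, 0.4, 0.5]
finger_gap: 0.1
grasp_force: 0.0
```

Run:
```python
from h import *
d=grab("scene"); c=d["color"][130:250,180:330]
t=grab("top"); b=t["color"][150:246,225:315]
a=cv2.resize(c,None,fx=3,fy=3,interpolation=cv2.INTER_CUBIC);b=cv2.resize(b,None,fx=3.75,fy=3.75,interpolation=cv2.INTER_CUBIC)
save("press1.png",np.hstack([a,b]))
```

```text
(no output)
```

View pics/press1.png

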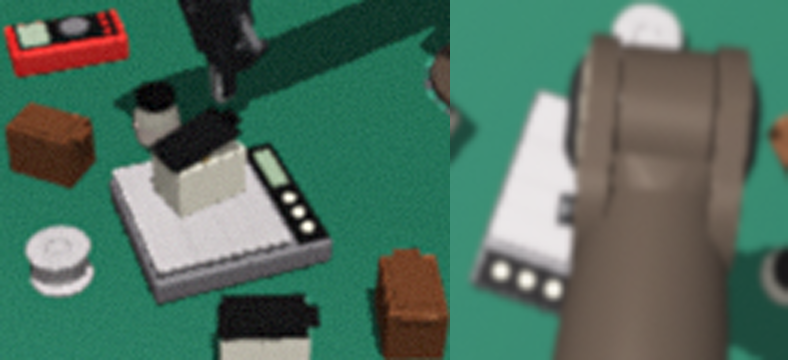

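The scene crop shows the shut fingertips at (222,98), just above the lid's free end near the tab at (235,125). The arm hides the box in the top view. I press in small steps and watch the force.

Call:
drive_tool --motion '[[[0.1,-0.1,0.1],[0,0,0],0],[[0,0,0.1],[0,0,0],0],[[0,0,0.1],[0,0,0],0],[[0,0,0.1],[0,0,0],0],[[0,0,0.1],[0,0,0],0]]'

```text
t: 2.7
eef_pos: [447.6, -53.7, 131.3]
tool_rot: [0.999, -0.052, 0.0, 0.0]
force: [-0.4, 1.0, 0.0]
finger_gap: -0.1
grasp_force: 0.0
```

Call:
drive_tool --motion '[[[0,0,0.1],[0,0,0],0],[[0,0,0.1],[0,0,0],0],[[0,0,0.1],[0,0,0],0],[[0,0,0.05],[0,0,0],0],[[0,0,0],[0,0,0],0]]'

```text
t: 3.12
eef_pos: [447.0, -53.6, 116.7]
tool_rot: [0.999, -0.052, -0.0, -0.0]
force: [0.5, -0.3, -0.5]
finger_gap: -0.2
grasp_force: 0.0
```

Call:
drive_tool --motion '[[[0,0,0.05],[0,0,0],0],[[0,0,0.05],[0,0,0],0],[[0,0,0],[0,0,0],0]]'

```text
t: 3.37
eef_pos: [447.4, -53.6, 113.1]
tool_rot: [0.999, -0.052, 0.0, 0.0]
force: [-1.0, -0.3, 0.1]
finger_gap: -0.1
grasp_force: 0.3
```

Run:
```python
from h import *
d=grab("scene"); save("press2.png",d["color"][150:225,200:300],7)
print(env.get_obs()["force"])
```

```text
[ 0.45342673 -0.34824394 -0.17306451]
```

View pics/press2.png

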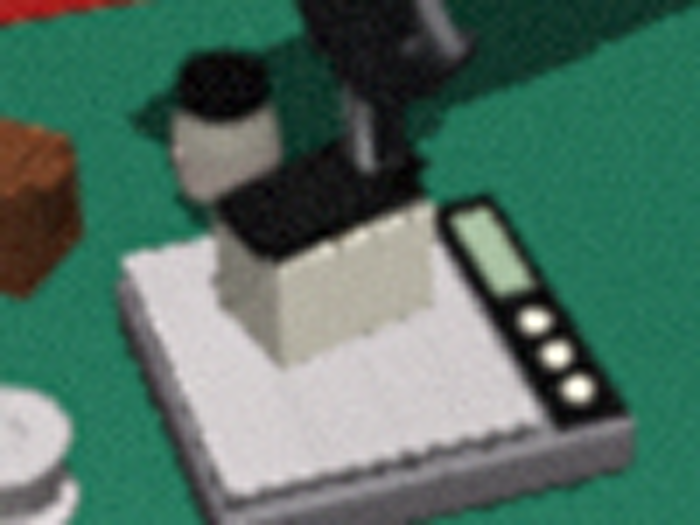

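The fingertip at (370,165) is on the lid, and the lid has come down nearly parallel to the rim. I continue until the stop shows as a force.

Call:
drive_tool --motion '[[[0,0,0.05],[0,0,0],0],[[0,0,0.05],[0,0,0],0],[[0,0,0],[0,0,0],0]]'

```text
t: 3.67
eef_pos: [447.3, -53.6, 109.0]
tool_rot: [0.999, -0.052, -0.0, -0.0]
force: [0.5, -1.3, 0.5]
finger_gap: -0.0
grasp_force: 0.1
```

Call:
drive_tool --motion '[[[0,0,0.05],[0,0,0],0],[[0,0,0],[0,0,0],0]]'

```text
t: 3.83
eef_pos: [447.4, -53.6, 107.0]
tool_rot: [0.999, -0.052, -0.0, 0.0]
force: [-0.2, 0.4, 0.5]
finger_gap: -0.1
grasp_force: 0.0
```

Call:
drive_tool --motion '[[[0,0,0.04],[0,0,0],0],[[0,0,0],[0,0,0],0]]'

```text
t: 4.0
eef_pos: [447.5, -53.6, 106.5]
tool_rot: [0.999, -0.052, 0.0, -0.0]
force: [-3.9, -0.4, 8.1]
finger_gap: 0.0
grasp_force: 4.2
```

Call:
drive_tool --motion '[[[0,0,0.03],[0,0,0],0],[[0,0,0],[0,0,0],0]]'

```text
t: 4.17
eef_pos: [447.5, -53.6, 106.1]
tool_rot: [0.999, -0.052, 0.001, 0.0]
force: [-7.2, 0.8, 15.3]
finger_gap: 0.2
grasp_force: 7.5
```

The force rises steeply to 15 N at z = 106, so the lid is at its stop. I hold briefly, then lift and look.

Call:
drive_tool --motion '[[[0,0,0],[0,0,0],0],[[0,0,0],[0,0,0],0],[[0,0,-0.2],[0,0,0],0],[[0,0,-0.8],[0,0,0],0],[[0,0,-0.8],[0,0,0],0]]'

```text
t: 4.58
eef_pos: [446.2, -53.5, 176.1]
tool_rot: [0.999, -0.052, -0.002, -0.0]
force: [0.9, 0.5, 0.6]
finger_gap: -0.2
grasp_force: 0.0
```

Call:
drive_tool --motion '[[[0,0.9,-0.2],[0,0,0],1],[[0,0.9,0],[0,0,0],1],[[0,0.9,0],[0,0,0],1],[[0,0.9,0],[0,0,0],1],[[0,0,0],[0,0,0],1]]'

```text
t: 5.0
eef_pos: [432.0, -201.7, 184.4]
tool_rot: [0.998, -0.055, 0.0, 0.001]
force: [-1.2, 0.4, -0.6]
finger_gap: 60.4
grasp_force: 0.0
```

Run:
```python
from h import *
d=grab("scene");t=grab("top"); np.save("s1.npy",d,allow_pickle=True);np.save("t1.npy",t,allow_pickle=True)
a=cv2.resize(d["color"][155:235,210:300],None,fx=4.4,fy=4.4,interpolation=cv2.INTER_CUBIC)
b=cv2.resize(t["color"][170:246,225:305],None,fx=4.4,fy=4.4,interpolation=cv2.INTER_CUBIC)
H=max(a.shape[0],b.shape[0]); p=lambda x:np.pad(x,((0,H-x.shape[0]),(0,4),(0,0)))
save("shut.png",np.hstack([p(a),p(b)]))
print(env.get_obs()["eef_pos"])
```

```text
[ 432.06236821 -198.08678519  184.19789821]
```

View pics/shut.png

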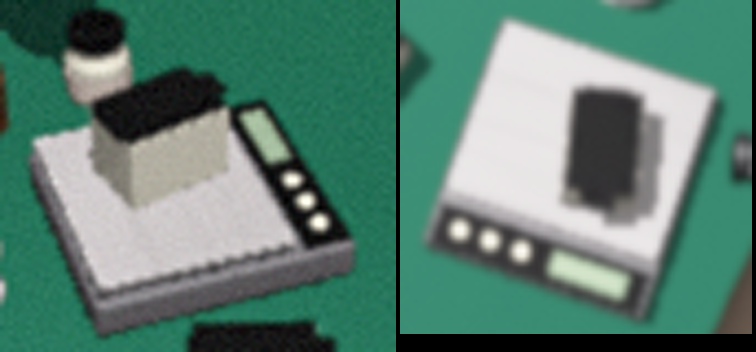

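The lid now lies along the rim: its edge (135,143)-(225,103) runs parallel to the bottom edge, and the box has not moved. I re-measure the flat lid on the z = 108 plane for the grasp.

Run:
```python
from h import *
t=np.load("t1.npy",allow_pickle=True).item()
g=cv2.resize(t["color"],None,fx=8,fy=8,interpolation=cv2.INTER_CUBIC).max(2)
m=(g<105).astype(np.uint8); z=np.zeros_like(m); z[185*8:216*8,262*8:281*8]=m[185*8:216*8,262*8:281*8]
# lid darker than shadow?
for thr in(60,75,90):
    z2=np.zeros_like(m);z2[185*8:219*8,260*8:283*8]=(g<thr)[185*8:219*8,260*8:283*8]
    n,l,st,c=cv2.connectedComponentsWithStats(z2);i=1+st[1:,4].argmax()
    cs,_=cv2.findContours((l==i).astype(np.uint8),0,1)
    P=np.array([ray(t,(q[0]+.5)/8-.5,(q[1]+.5)/8-.5,108)[:2] for q in max(cs,key=len)[:,0]]).astype(np.float32)
    r=cv2.minAreaRect(P);print(thr,r)
    # robust side lines
    (x,y)=P.mean(0); 
    for nm,sel in(("L",P[:,1]>y+15),("R",P[:,1]<y-15)):
        Q=P[sel&(P[:,0]>450)&(P[:,0]<505)]; k=np.polyfit(Q[:,0],Q[:,1],1); print(nm,np.degrees(np.arctan(k[0])),np.polyval(k,475))
    Q=P[(P[:,0]>500)&(abs(P[:,1]+58)<20)];k=np.polyfit(Q[:,1],Q[:,0],1);print("hinge",np.degrees(np.arctan(k[0])),np.polyval(k,-58))
```

```text
60 ((472.7762451171875, -54.35926818847656), (43.8365478515625, 80.60859680175781), 82.54817199707031)
L -6.79828660767637 -33.28832163831325
R -6.36404515085043 -75.83746956705397
hinge 6.608240977170395 511.97960905410963
75 ((472.30950927734375, -54.554107666015625), (46.969520568847656, 84.59553527832031), 82.84320831298828)
L -7.109332598328793 -31.74895147701282
R -5.924872843703419 -77.71876684469098
hinge 6.497009564319145 513.6328093768524
90 ((471.8296203613281, -54.846065521240234), (49.52529525756836, 87.30191802978516), 82.84750366210938)
L -7.008160229139911 -30.717063735469953
R -5.773955377859751 -79.19973503443799
hinge 6.736444414599634 514.7302663284729
```

Call:
drive_tool --motion '[[[0.14,-0.9,0],[0,0,0],1],[[0.14,-0.9,0],[0,0,0],1],[[0.14,-0.9,0],[0,0,0],1],[[0.28,-0.9,0],[0,0,0],1],[[0,0,0],[0,0,0],1]]'

```text
t: 5.52
eef_pos: [476.8, -50.5, 184.4]
tool_rot: [0.999, -0.049, 0.001, -0.001]
force: [-0.5, -0.8, 0.5]
finger_gap: 85.4
grasp_force: 0.0
```

Call:
drive_tool --motion '[[[-0.03,0.1,0],[0,0,0.1],1],[[0,0,0.4],[0,0,0],1],[[0,0,0.4],[0,0,0],1],[[0,0,0],[0,0,0],1],[[0,0,0],[0,0,0],1]]'

```text
t: 5.93
eef_pos: [472.5, -60.7, 152.1]
tool_rot: [0.998, -0.057, -0.001, -0.0]
force: [0.3, 0.3, 0.6]
finger_gap: 85.1
grasp_force: 0.0
```

Call:
drive_tool --motion '[[[0,0,0],[0,0,0],1],[[0,0,0],[0,0,0],1]]'

```text
t: 6.1
eef_pos: [474.0, -60.8, 153.6]
tool_rot: [0.998, -0.057, 0.001, 0.0]
force: [0.2, -0.3, -0.4]
finger_gap: 85.4
grasp_force: 0.0
```

Call:
drive_tool --motion '[[[0.01,-0.145,0],[0,0,0],1],[[0,0,0.4],[0,0,0],1],[[0,0,0],[0,0,0],1],[[0,0,0],[0,0,0],1]]'

```text
t: 6.43
eef_pos: [474.2, -54.4, 136.4]
tool_rot: [0.998, -0.057, -0.001, -0.0]
force: [0.2, -0.3, 0.5]
finger_gap: 85.2
grasp_force: 0.0
```

Call:
drive_tool --motion '[[[0,0,0.4],[0,0,0],1],[[0,0,0.4],[0,0,0],1],[[0,0,0.4],[0,0,0],1],[[0,0,0],[0,0,0],1],[[0,0,0],[0,0,0],1]]'

```text
t: 6.85
eef_pos: [474.3, -54.6, 88.7]
tool_rot: [0.998, -0.057, -0.001, -0.0]
force: [0.8, -0.1, 0.2]
finger_gap: 85.3
grasp_force: 0.0
```

Call:
drive_tool --motion '[[[0,0,0.4],[0,0,0],1],[[0,0,0.33],[0,0,0],1],[[0,0,0],[0,0,0],1],[[0,0,0],[0,0,0],1]]'

```text
t: 7.18
eef_pos: [474.9, -54.7, 60.2]
tool_rot: [0.998, -0.057, 0.0, -0.0]
force: [0.4, 0.2, 0.6]
finger_gap: 85.6
grasp_force: 0.0
```

Call:
drive_tool --motion '[[[0,0,0],[0,0,0],0.7],[[0,0,0],[0,0,0],0.65],[[0,0,0],[0,0,0],0.6],[[0,0,0],[0,0,0],0.5],[[0,0,0],[0,0,0],0.4]]' --grip_force 40

```text
t: 7.6
eef_pos: [475.6, -54.7, 60.7]
tool_rot: [0.998, -0.057, 0.001, -0.0]
force: [-0.3, 1.3, 6.0]
finger_gap: 55.5
grasp_force: 43.9
```

Call:
drive_tool --motion '[[[0,0,0],[0,0,0],0.2],[[0,0,0],[0,0,0],0],[[0,0,0],[0,0,0],0],[[0,0,0],[0,0,0],0],[[0,0,0],[0,0,0],0]]'

```text
t: 8.02
eef_pos: [475.6, -54.7, 60.7]
tool_rot: [0.998, -0.057, 0.001, -0.0]
force: [0.5, 1.7, 5.9]
finger_gap: 55.8
grasp_force: 43.9
```

The box is gripped: gap 55.8 mm and 44 N. Now I lift slowly by about 100 mm.

Call:
drive_tool --motion '[[[0,0,-0.05],[0,0,0],0],[[0,0,-0.1],[0,0,0],0],[[0,0,-0.15],[0,0,0],0],[[0,0,-0.2],[0,0,0],0],[[0,0,-0.2],[0,0,0],0]]'

```text
t: 8.43
eef_pos: [474.5, -54.7, 87.9]
tool_rot: [0.998, -0.057, -0.0, 0.0]
force: [0.4, -0.4, -2.8]
finger_gap: 55.5
grasp_force: 43.0
```

Call:
drive_tool --motion '[[[0,0,-0.3],[0,0,0],0],[[0,0,-0.3],[0,0,0],0],[[0,0,-0.3],[0,0,0],0],[[0,0,-0.3],[0,0,0],0],[[0,0,-0.25],[0,0,0],0]]'

```text
t: 8.85
eef_pos: [474.9, -54.7, 146.9]
tool_rot: [0.998, -0.057, 0.001, 0.0]
force: [0.1, -0.4, -3.0]
finger_gap: 55.8
grasp_force: 42.9
```

Call:
drive_tool --motion '[[[0,0,-0.2],[0,0,0],0],[[0,0,-0.1],[0,0,0],0],[[0,0,-0.05],[0,0,0],0],[[0,0,0],[0,0,0],0],[[0,0,0],[0,0,0],0]]'

```text
t: 9.27
eef_pos: [474.4, -54.7, 158.8]
tool_rot: [0.998, -0.057, -0.0, -0.0]
force: [0.8, -1.1, -2.8]
finger_gap: 55.7
grasp_force: 43.0
```

Call:
drive_tool --motion '[[[0,0,0],[0,0,0],0],[[0,0,0],[0,0,0],0],[[0,0,0],[0,0,0],0],[[0,0,0],[0,0,0],0],[[0,0,0],[0,0,0],0]]'

```text
t: 9.68
eef_pos: [474.6, -54.7, 159.1]
tool_rot: [0.998, -0.057, -0.0, -0.0]
force: [0.2, -0.2, -3.0]
finger_gap: 55.6
grasp_force: 43.0
```

Run:
```python
from h import *
d=grab("scene"); save("lift.png",d["color"][110:230,190:330],5)
o=env.get_obs();print(o["eef_pos"],o["force"],o["joint_velocities"].round(3),o["grasp_force"])
```

```text
[474.59124256 -54.66503985 159.18141771] [ 0.02488876  0.20976209 -3.15573523] [ 0.001 -0.001  0.003  0.     0.     0.001] 42.963332533836365
```

View pics/lift.png

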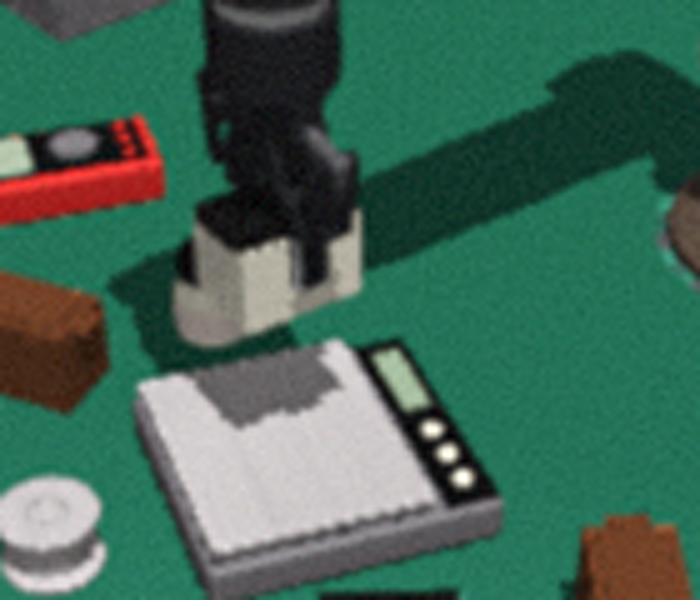

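The box hangs in the gripper at (280,275), level and with its lid on the rim. The pan below is empty apart from the shadow at (265,385). The box has risen about 98 mm, the measured load is 3 N, and it is still.

```bash
python3 -c "
from workcell import env
print(env.close_job())"
```

```text
the job is handed in; nothing more can be done
None
```

I pressed the lid shut on the pan, then lifted the box about 98 mm straight up. I handed the job in with the box held level and still above the empty scale; no verdict came back.

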